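Tare the kidney dish, then weigh two returned bottles

ROBOT

A 7-joint arm with a two-finger parallel gripper is mounted at the origin on a cart in front of the work surface, level with it; the furniture and walls round the work are solid. World frame = base frame: x ahead of the robot, y to its left, z up, the work surface at z = 0. Lengths are in m, angles in rad, forces in N, time in s.
With the tool pointing down it reaches from about 0.4 to 0.925 m from the base axis. Payload 4.1 kg.
Tool frame: the origin (TCP) lies at the very end of the fingers, on their centre line; the grasp point (between the pads) lies grip_point_offset behind it (grip_point_offset is the distance from the TCP to the grasp point, in m); z points along the fingers, y is the line along which they close (so a half turn about z gives the same grasp; the last joint's range is limited). The gripper opens to 85 mm and grips with 20 to 120 N. Pads are 22 mm wide; open, the fingers measure 114 mm over their backs; the gripper's body (76 mm by 85 mm) begins 54 mm behind the grasp point. The pads swing forward as they close: fully open they stand 13 mm farther back than shut.
Start: joints at [-1.295, 0.398, 0.045, 1.537, -0.019, 1.207, -0.051], TCP at [0.238, 0.605, 0.231] pointing down, gripper open.
Joint ranges: [-2.82, 2.82], [-0.49, 2.23], [-1.37, 1.46], [0, 2.46], [-1.36, 4.5], [0.23, 2], [-2.94, 2.94]. Speed limits (rad/s): [2.57, 2.57, 3.14, 3.14, 3.14, 3.14, 3.14].

INTERFACE

Orientations are given as a unit quaternion [x, y, z, w].
In Python, from station import * gives the robot as it stands.
- The arm moves only by the tool send_rows, never from a script. Its argument "targets" is text: rows parted by semicolons, each of 7 numbers parted by spaces: the closure in counts, from 0 (fully open) to 255 (shut), then the shift along the tool's x, y, z in mm, then the turn, a rotation vector about the tool's x, y, z in rad. In form: jaw tx ty tz wx wy wz; .... A call has 1 to 5 rows; each row shifts and turns the commanded pose from where the row before left it, along the tool's axes as they then stand; what a row does not reach is not made up. A row lasts 1/8 s, in which the tool goes at most 62.5 mm and 10.7 degrees, less where a joint would pass 70% of its speed; a pose out of reach is approached as far as the arm can. A call with a gripper value outside its range is refused whole. The fingers move at their own pace and stop on an object; "grip_force" is the grip in N (left out, the last holds). Time passes only in rows, so rows that do not move let the fingers close. It gives the time, the measured TCP pose, the force, the opening and the grip force at its end, in the units of the state.
- state(): the state, without advancing time (a new reading comes with each control period).
- grab_frame(name): name is "scene" or "top"; returns a dict with "pixels" (480x640x3 uint8, red, green, blue), "intrinsics" (3x3 intrinsics, pixels), "rvec" (rotation vector, rad) and "tvec" (3), from world to camera coordinates, as OpenCV has them. Camera axes: x right, y down, z forward; pixel columns grow to the right and rows downward; lengths in m; the calibration is good to about 2 mm. A picture is of the moment at which its call begins. There is no depth.
- hand_in(): hands the job in; it is judged then, once.
Trained networks look in a picture, given as the dict that the camera call returned (one of the last four; its "shot" number tells which), for a name from the list of things; names that differ only in an ending like _2 or _b are one class to them, and where a whole thing is asked for, a point or a joint stands for the part that bears it (a point fixed in the world has none). Each returns a list of dicts, best first, with "confidence" (0 to 1); they miss things now and then, are a little off and sometimes report something else, mostly with a low value. They report only what shows in the picture. A call takes as long as a camera call. They do not tell look-alikes from the thing itself.
- spot_in(picture, label): "position" ([x, y, z] in m, in the coordinates of the camera as it stood for that picture, good to about 4 mm: the middle of the surface that is visible of it).
- spot_point(picture, label): "position" ([x, y, z] in m, in the coordinates of the camera as it stood for that picture, good to about 4 mm: a listed point, or the origin of a listed thing).
The state is a dict: "t": time; "joint_pos": joint angles; "joint_vel": joint speeds; "effort": joint torques, N m; "tcp_pos": TCP position; "eef_rot": TCP orientation; "force": force on the tool from outside, world axes, zero at the start; "torque": the same for the moment, N m; "opening": opening from 0.0 (shut) to 1.0 (fully open); "grasp_force": force on a finger pad.
Only numpy, scipy, OpenCV 4.12 (cv2) and the standard library are available. Lean on these libraries where they do the work, as an engineer would, in place of code of your own. Each camera call takes 0.05 s, during which the arm holds its last target. There are 200 camera calls.

TASK

Weigh the two short screw-cap bottles from the tray on the right of the scale together: set the empty kidney dish from the bare worktop down gently along the middle of the scale's pan and let go of it, press the scale's oblong tare key fully down for a moment, and only then stand both short bottles upright in the dish, which stays where it was tared. Do not press the round power key, bear down on the pan, tip the short bottles over or shift the tall bottles and the carton.

Things in the scene. Friction and masses are not known exactly. Their poses are not given: they have to be found in the camera images.
- pan_top (a point): centre of the top of the bench scale's flat steel pan, 144 mm (its x) by 196 mm (y), 6 mm thick, about 50 mm above the worktop. x points from the keys to the back of the scale, y along the pan, z up. The white housing below (222 x 206 mm, fixed to the worktop) reaches 115 mm out from here along -x, where its low front, at most 38 mm high, carries display and keys.
- scale_pan (a joint): how far the sprung pan has sunk under its load, m: 0 empty, 4 N per mm, stop at 0.005. More than 0.0045 (18 N) overloads the scale.
- tare_top (a point): centre of the top of the tare key, the only oblong key, grey, 34 x 22 mm (long side along pan x), at the right-hand end of the front panel, 111 mm from the pan's centre along pan -x and 60 mm along pan -y, about 40 mm above the worktop. The key slopes 6 degrees down towards the robot; z points out of it, x and y as the pan's.
- tare_key (a joint): travel of the tare key, m: 0 up, 0.004 fully down; sprung, it starts to move at 1.6 N and is fully down at 5 N; it counts as pressed beyond 0.0026 and springs back.
- power_key (a joint): travel of the round power key (17 mm across, same panel, on the other side of the display, 130 mm from the tare key along pan +y), m: 0 up, 0.004 down. Leave it alone.
- dish: stainless kidney dish, 240 mm (its y) by 110 mm (x), 48 mm high, 0.1 kg, empty on the bare worktop left of the scale (another is in a tray farther left). Origin: middle of its underside; z up. Floor 2 mm thick, flat for x -30 to 28, y -85 to 85 mm. Convex long wall (5 mm thick) at x = 42 mm, end walls (8 mm) at y = -104 and 104 mm, concave wall at x = -34 mm in the middle, -50 at y = -60 and 60. Either way round on the pan will do.
- dish_wall (a point): top edge of the dish's convex wall at its middle, 42.5 mm from the dish's origin along dish x and 46 mm above its underside: the place to grip the dish, one finger inside, one outside, closing along the dish's x. Axes as the dish's.
- amber_large (a point): centre (half-way up) of the larger short bottle: brown glass, screw cap, 90 mm high, body 43 mm across up to 60 mm, shoulder above it, cap 32 mm across from 76 mm up; about 0.11 kg, z up. It starts upright in the tray.
- amber_small (a point): centre (half-way up) of the smaller short bottle: brown glass, screw cap, 76 mm high, body 38 mm across up to 50 mm, cap 28 mm across from 63 mm up; about 0.08 kg, z up. It starts upright in the tray.
- amber_1: the larger short bottle, origin at the middle of its underside
- amber_2: the smaller short bottle, origin at the middle of its underside
- tray (a point): centre of the flat stainless tray to the right of the scale in which the bottles stand, on its floor (2 mm above the worktop). Inside 208 x 312 mm, the long side along its y; the rim round it is 33 mm high, outside 255 x 360 mm. It is fixed.
- bottle_1_mid (a point): bystander: centre (half-way up) of a tall white bottle, 49 mm across, 114 mm high, in the tray; leave it standing where it is
- syrup_3_mid (a point): bystander: centre (half-way up) of a tall white bottle with a dosing cup over its cap, 47 mm across, 124 mm high, in the tray; leave it standing where it is
- bottle_3_mid (a point): bystander: centre (half-way up) of a tall white bottle, 45 mm across, 114 mm high, in the tray; leave it standing where it is
- carton_mid (a point): bystander: centre (half-way up) of a carton 58 mm (its x) by 78 mm (its y), 84 mm high, on the worktop near the front left corner of the scale; leave it where it is
There are look-alikes about, which are no part of the job. Leave any blue or green look-alike of the amber_1 alone.

How it is judged:
By the outcome, as a careful person would: the job done as asked, in the order asked, and still so for the second after the job is handed in, with the robot touching nothing.
It also fails if it takes over 67 s, if anything falls off the work surface, if the arm or the gripper's body presses on something with over 40 N, if the wrist force passes 120 N, or if a joint passes its speed limit or range.

## Working session

There is one attempt and no reset: what is moved stays moved. The work goes in short steps, Python scripts to look and compute and a tool call to move; the robot and the scene stay as the last step left them, time stands still between calls to the robot, and variables do not carry over. Pictures are saved under pics/ and viewed, at most 10 in all, crops included, and the job is handed in when it is done.

Besides the shell and the picture viewer there is one more tool, called after ">>>" as name(argument=value, ...), one argument or row to a line, values as JSON. send_rows: Moves the arm, as the interface text tells. Its arguments: {"type":"object","properties":{"targets":{"type":"string"},"grip_force":{"type":"number"}},"required":["targets"]}

```bash
ls; mkdir -p pics
cat > h.py <<'E'
from station import *
import numpy as np, cv2
from scipy.spatial.transform import Rotation as R
def shot(cam,name=None):
    p=grab_frame(cam)
    if name: cv2.imwrite('pics/%s.png'%name,p["pixels"][:,:,::-1])
    return p
def cal(p):
    return cv2.Rodrigues(np.array(p["rvec"],float))[0],np.array(p["tvec"],float).ravel(),np.array(p["intrinsics"],float)
def w(p,c):
    Rm,t,K=cal(p); return Rm.T@(np.array(c)-t)
def px(p,W):
    Rm,t,K=cal(p); c=K@(Rm@np.array(W)+t); return np.round(c[:2]/c[2])
def ray(p,u,v,z):
    Rm,t,K=cal(p); d=Rm.T@np.linalg.inv(K)@np.array([u,v,1.]); o=-Rm.T@t
    return o+d*(z-o[2])/d[2]
def find(p,labels,n=3):
    for l in labels:
        for d in spot_point(p,l)[:n]:
            W=w(p,d["position"]); print(l,round(d["confidence"],2),W.round(3),px(p,W))
E
python3 - <<'E'
from h import *
s=state();print(s)
for c in("scene","top"):
    p=shot(c,c+"0"); print(c, (-cal(p)[0].T@cal(p)[1]).round(2))
    find(p,["pan_top","tare_top","dish","dish_wall","amber_large","amber_small","tray","bottle_1_mid","syrup_3_mid","carton_mid"])
E
```

```text
pics
{'t': 0.0, 'joint_pos': array([-1.29501402,  0.39921646,  0.04503025,  1.53790872, -0.01869525,
        1.20688998, -0.05069568]), 'joint_vel': array([ 6.82348539e-04,  7.90694429e-04, -5.71120677e-04,  6.27870194e-05,
       -1.07318603e-03, -1.80032806e-04, -3.50492453e-04]), 'effort': array([-1.75287983e-04, -4.75128937e+01,  1.36418447e+00, -2.54225188e+01,
        1.13463859e-02,  9.30800568e-03,  1.54566322e-05]), 'tcp_pos': array([0.23768891, 0.60428753, 0.23023481]), 'eef_rot': array([ 1.86236857e-01,  9.82504367e-01, -9.93814142e-04, -1.16150329e-04]), 'force': array([-0.03477776,  0.02637647, -0.75267703]), 'torque': array([-0.03953346, -0.04194704, -0.0661543 ]), 'grasp_force': 0.0, 'opening': 0.9973037168906821}
scene [-0.2  -0.63  0.55]
pan_top 0.82 [0.599 0.047 0.054] [296. 223.]
tare_top 0.48 [ 0.508 -0.039  0.042] [300. 250.]
tare_top 0.19 [ 0.499 -0.269 -0.002] [383. 301.]
dish 0.83 [0.491 0.35  0.   ] [190. 228.]
dish_wall 0.98 [0.516 0.309 0.043] [204. 215.]
amber_large 0.93 [ 0.742 -0.275  0.045] [435. 238.]
amber_large 0.77 [ 0.646 -0.477  0.049] [509. 279.]
[... 459 characters left out ...]
0.05 ] [271. 214.]
tare_top 0.61 [ 0.508 -0.041  0.04 ] [303. 250.]
tare_top 0.28 [ 0.491  0.347 -0.003] [160. 256.]
dish 0.57 [ 0.491  0.346 -0.001] [160. 256.]
dish_wall 0.77 [0.509 0.313 0.042] [168. 248.]
amber_large 0.79 [ 0.508 -0.357  0.049] [422. 251.]
amber_large 0.76 [ 0.736 -0.282  0.044] [393. 167.]
amber_large 0.72 [ 0.644 -0.476  0.045] [465. 202.]
amber_small 0.77 [ 0.498 -0.269  0.04 ] [388. 255.]
tray 0.93 [ 0.503 -0.307  0.003] [399. 254.]
tray 0.71 [0.51  0.311 0.046] [168. 248.]
tray 0.6 [ 0.406 -0.342  0.056] [418. 290.]
bottle_1_mid 0.71 [ 0.411 -0.343  0.055] [418. 288.]
syrup_3_mid 0.72 [ 0.606 -0.354  0.065] [422. 214.]
carton_mid 0.94 [0.36  0.141 0.041] [232. 306.]
```

View pics/scene0.png

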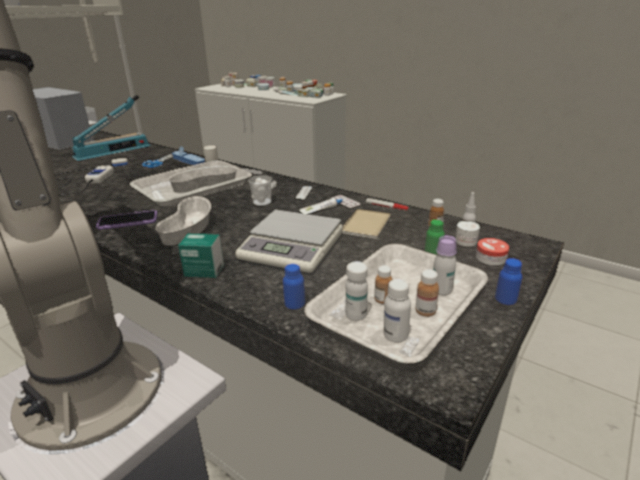

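View pics/top0.png

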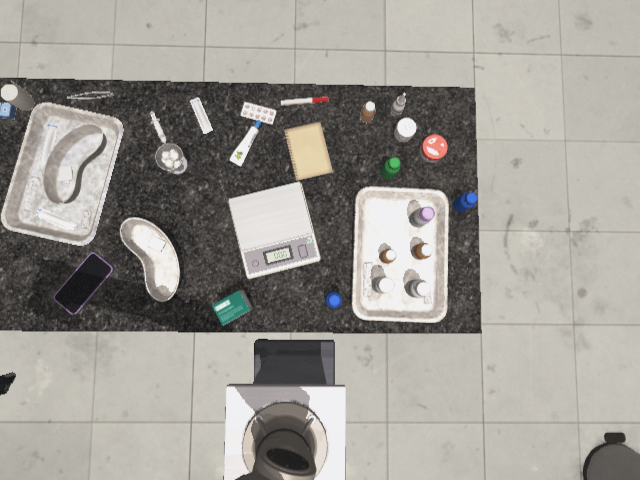

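The kidney dish on the bare worktop is at top (150,258); the other is in a tray at (75,165). In the tray, the large amber is at (422,251) and the small one at (388,255). Look-alikes are a brown bottle on the worktop at (369,110), a green one at (392,166), and blue ones at (466,202) and (334,300). The tall white bottles are at (383,285), (417,288) and (425,214). I choose the two brown ones in the tray and the bare-worktop dish.

Run:
```python
from h import *
try: print("gpo",grip_point_offset)
except Exception as e: print(e)
p=shot("top"); im=p["pixels"][:,:,::-1]
g=cv2.cvtColor(im,cv2.COLOR_BGR2GRAY)
def rect(x0,x1,y0,y1,z,thr,seed):
    m=np.zeros_like(g); m[y0:y1,x0:x1]=(g[y0:y1,x0:x1]>thr)*255
    m=cv2.morphologyEx(m,cv2.MORPH_OPEN,np.ones((3,3)))
    n,l=cv2.connectedComponents(m); q=np.argwhere(l==l[seed[1],seed[0]])
    W=np.array([ray(p,u,v,z)[:2] for v,u in q],np.float32)*1000
    r=cv2.minAreaRect(W); b=cv2.boxPoints(r); print(r,"\n",b.round(0).tolist()); return r
print("dish");rect(110,190,205,310,.046,110,(160,270))
print("scale pan");rect(225,325,178,285,.05,120,(270,210))
sc=shot("scene"); s=sc["pixels"][:,:,::-1]
a=cv2.resize(im[180:330,100:240],(0,0),fx=2.8,fy=2.8,interpolation=cv2.INTER_CUBIC)
b=cv2.resize(s[230:350,310:490],None,fx=2.2,fy=2.2,interpolation=cv2.INTER_CUBIC)
H=max(a.shape[0],b.shape[0]); f=lambda q:cv2.copyMakeBorder(q,0,H-q.shape[0],0,0,0)
cv2.imwrite("pics/crop1.png",np.hstack([f(a),f(b)]))
find(p,["dish","dish_wall","pan_top","tare_top","amber_large","amber_small"],1)
```

```text
gpo 0.0187
dish
((490.4219055175781, 348.85015869140625), (241.45980834960938, 109.50689697265625), 29.101097106933594) 
 [[358.0, 338.0], [412.0, 242.0], [623.0, 360.0], [569.0, 455.0]]
scale pan
((562.1103515625, 35.39484405517578), (220.77713012695312, 201.13644409179688), 14.92253303527832) 
 [[430.0, 104.0], [481.0, -90.0], [695.0, -33.0], [643.0, 161.0]]
dish 0.72 [ 0.49   0.347 -0.001] [160. 256.]
dish_wall 0.76 [0.51  0.313 0.046] [168. 248.]
pan_top 0.57 [0.601 0.044 0.048] [271. 215.]
tare_top 0.57 [ 0.489  0.347 -0.002] [160. 257.]
amber_large 0.81 [ 0.647 -0.476  0.044] [465. 200.]
amber_small 0.69 [ 0.5   -0.267  0.04 ] [387. 254.]
```

View pics/crop1.png

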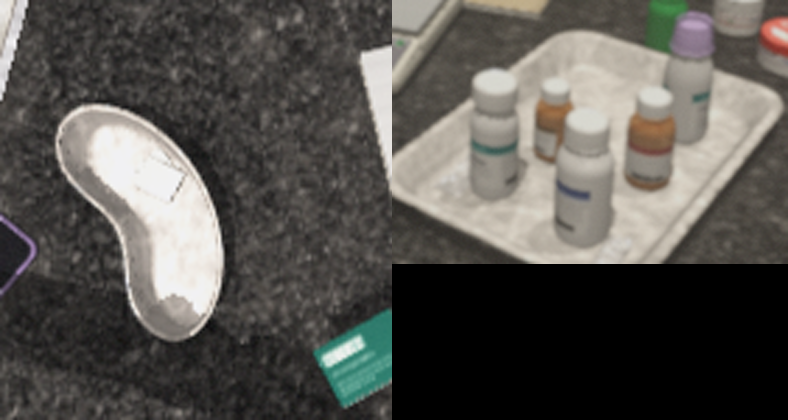

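The crop shows the open kidney dish with its convex side to the right, and two brown white-capped bottles in the tray: small at crop (555,120), large at (650,138). The choice stands.

```bash
cat >> h.py <<'E'
def plan(segs,jaw=None,tilt=0.0):
    """segs: list of (xyz, yaw of tool y in deg, rows, jaw)"""
    s=state(); P=np.array(s["tcp_pos"]); Q=R.from_quat(s["eef_rot"])
    y=Q.as_matrix()[:,1]; yw=np.degrees(np.arctan2(y[1],y[0])); print("now",P.round(4),"yaw",round(yw,1),"tilt z",Q.as_matrix()[:,2].round(3),"F",np.round(s["force"],2),"open",round(s["opening"],3),"gf",s["grasp_force"],"t",s["t"])
    for X,yaw,n,j in segs:
        X=np.array(X); P0=P.copy(); d=(yaw-yw+180)%360-180; y0=yw; out=[]
        for k in range(1,n+1):
            a=np.radians(y0+d*k/n); yy=np.array([np.cos(a),np.sin(a),0]); z=np.array([0,0,-1.])
            T=R.from_matrix(np.c_[np.cross(yy,z),yy,z])
            sh=np.round(Q.inv().apply(P0+(X-P0)*k/n-P)*1000,1); P=P+Q.apply(sh/1000)
            rv=np.round((Q.inv()*T).as_rotvec(),3); Q=Q*R.from_rotvec(rv)
            out.append(f"{j} "+" ".join("%g"%v for v in np.r_[sh,rv]))
        yw=yaw; 
        for i in range(0,n,5): print("; ".join(out[i:i+5]))
        print("--")
E
python3 - <<'E'
from h import *
plan([((.511,.311,.12),119.1,10,110),((.511,.311,.06),119.1,2,110)])
E
```

```text
now [0.2379 0.6049 0.2314] yaw 68.5 tilt z [ 0.  0. -1.] F [-0.53  0.32  0.84] open 0.997 gf 0.0 t 1.5
110 -36.2 -17.4 11.1 0 -0 -0.088; 110 -34.5 -20.4 11.2 0 0 -0.089; 110 -32.5 -23.5 11.1 0 0 -0.088; 110 -30.4 -26.2 11.1 0 0 -0.088; 110 -27.9 -28.8 11.2 0 0 -0.088
110 -25.3 -31.1 11.1 0 0 -0.089; 110 -22.5 -33.3 11.1 0 0 -0.088; 110 -19.4 -35.1 11.2 0 0 -0.088; 110 -16.3 -36.7 11.1 0 0 -0.088; 110 -12.9 -37.9 11.1 0 0 -0.089
--
110 -0 -0 30 0 0 0; 110 -0 -0 30 0 0 0
--
```

>>> send_rows(
  targets="110 -36 -17.5 11 0 0 -0.088; 110 -34.5 -20.5 11 0 0 -0.089; 110 -32.5 -23.5 11 0 0 -0.088; 110 -30.5 -26 11 0 0 -0.088; 110 -28 -29 11 0 0 -0.088",
)

```text
t: 2.12
tcp_pos: [0.3753, 0.4569, 0.1762]
eef_rot: [-0.035, 0.999, 0.0, 0.0]
force: [-0.1, 0.6, 0.5]
opening: 0.57
grasp_force: 0.0
```

>>> send_rows(
  targets="110 -25.5 -31 11 0 0 -0.089; 110 -22.5 -33.5 11 0 0 -0.088; 110 -19.5 -35 11 0 0 -0.088; 110 -16.5 -36.5 11 0 0 -0.088; 110 -13 -38 11 0 0 -0.089",
)

```text
t: 2.75
tcp_pos: [0.5125, 0.3103, 0.1212]
eef_rot: [-0.253, 0.967, 0.0, 0.0]
force: [0.5, 0.1, -0.3]
opening: 0.57
grasp_force: 0.0
```

>>> send_rows(
  targets="110 0 0 0 0 0 0; 110 0 0 0 0 0 0",
)

```text
t: 3.0
tcp_pos: [0.5111, 0.3119, 0.1214]
eef_rot: [-0.251, 0.968, 0.001, -0.0]
force: [-0.5, 1.2, 1.4]
opening: 0.567
grasp_force: 0.0
```

Run:
```python
from h import *
p=shot("scene","s2"); 
im=cv2.imread("pics/s2.png")[120:280,100:300]; cv2.imwrite("pics/s2c.png",cv2.resize(im,None,fx=3,fy=3))
find(p,["dish_wall","dish"],1)
plan([((.511,.311,.060),119.1,2,110),((.511,.311,.0185),119.1,3,110)])
```

```text
dish_wall 0.9 [0.515 0.309 0.046] [204. 214.]
dish 0.91 [ 0.49   0.351 -0.   ] [190. 228.]
now [0.5106 0.3129 0.1217] yaw 119.3 tilt z [ 0.     0.001 -1.   ] F [-0.2   0.11 -0.  ] open 0.568 gf 0.0 t 3.15
110 0.3 -1 30.9 0.001 0.001 0.001; 110 0.3 -0.9 30.8 -0 -0 0.002
--
110 0 0 13.8 -0 -0 -0; 110 0 0 13.9 -0 -0 -0; 110 0 0 13.8 -0 -0 -0
--
```

View pics/s2c.png

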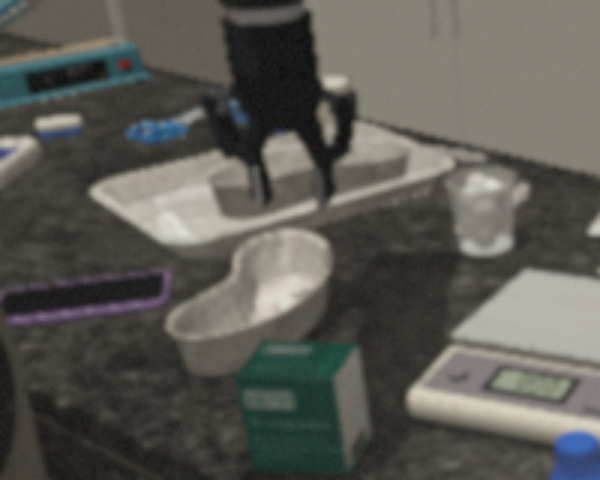

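The open fingers straddle the right (convex) wall of the dish from above (crop ≈ (295,200)), so I go down and grip.

>>> send_rows(
  targets="110 0.5 -1 31 0 0 0.002; 110 0 -0.5 31 0 0 0; 110 0 0 14 0 0 0; 110 0 0 14 0 0 0; 110 0 0 13.5 0 0 0",
  grip_force=35,
)

```text
t: 3.78
tcp_pos: [0.5123, 0.3103, 0.0179]
eef_rot: [-0.251, 0.968, 0.0, 0.001]
force: [-0.6, -0.2, -0.1]
opening: 0.569
grasp_force: 0.0
```

>>> send_rows(
  targets="255 0 0 0 0 0 0; 255 0 0 0 0 0 0; 255 0 0 0 0 0 0; 255 0 0 0 0 0 0",
)

```text
t: 4.28
tcp_pos: [0.5124, 0.3099, 0.0186]
eef_rot: [-0.25, 0.968, 0.0, 0.001]
force: [-0.3, -0.2, 1.9]
opening: 0.052
grasp_force: 36.8
```

>>> send_rows(
  targets="255 0 0 -10 0 0 0; 255 0 0 -20 0 0 0; 255 0 0 -30 0 0 0; 255 0 0 -30 0 0 0; 255 0 0 -30 0 0 0",
)

```text
t: 4.9
tcp_pos: [0.5116, 0.3094, 0.1393]
eef_rot: [-0.25, 0.968, 0.0, 0.0]
force: [0.3, 0.2, -0.8]
opening: 0.047
grasp_force: 36.3
```

Run:
```python
from h import *
for c in("scene","top"):
    p=shot(c,c+"3"); find(p,["dish_wall","dish"],2)
im=cv2.imread("pics/top3.png")[180:330,80:340]; cv2.imwrite("pics/t3c.png",cv2.resize(im,None,fx=3,fy=3))
# target: dish origin on pan centre, dish x at -165.1 ; wall point = pan + 42.5*dir
a=np.radians(14.9); pc=np.array([.600,.045]); T=pc-.0425*np.array([np.cos(a),np.sin(a)]); print(T)
plan([((*T,.145),14.9,12,255)])
```

```text
dish_wall 0.88 [0.513 0.307 0.163] [198. 174.]
dish 0.8 [0.492 0.35  0.123] [184. 188.]
dish 0.5 [ 0.605 -0.36   0.064] [447. 265.]
dish_wall 0.83 [0.513 0.31  0.166] [153. 243.]
dish 0.72 [0.489 0.345 0.121] [144. 254.]
[0.55892902 0.03407186]
now [0.5108 0.3089 0.1366] yaw 119.0 tilt z [-0.002 -0.001 -1.   ] F [ 0.19 -0.44 -1.15] open 0.054 gf 36.28920614719391 t 5.2
255 7.6 -22 -0.7 -0 -0.002 0.151; 255 4.2 -22.8 -0.7 -0 -0 0.152; 255 0.7 -23.3 -0.7 -0.001 -0 0.151; 255 -2.8 -23.1 -0.7 0 -0 0.152; 255 -6.3 -22.4 -0.7 0 -0 0.151
255 -9.5 -21.2 -0.7 0 -0.001 0.152; 255 -12.7 -19.5 -0.7 0 0 0.151; 255 -15.4 -17.4 -0.7 0 0 0.151; 255 -17.9 -14.8 -0.7 0 0 0.152; 255 -20 -12 -0.7 0.001 0 0.151
255 -21.5 -8.8 -0.7 -0 0 0.152; 255 -22.6 -5.5 -0.7 -0 0 0.151
--
```

View pics/t3c.png

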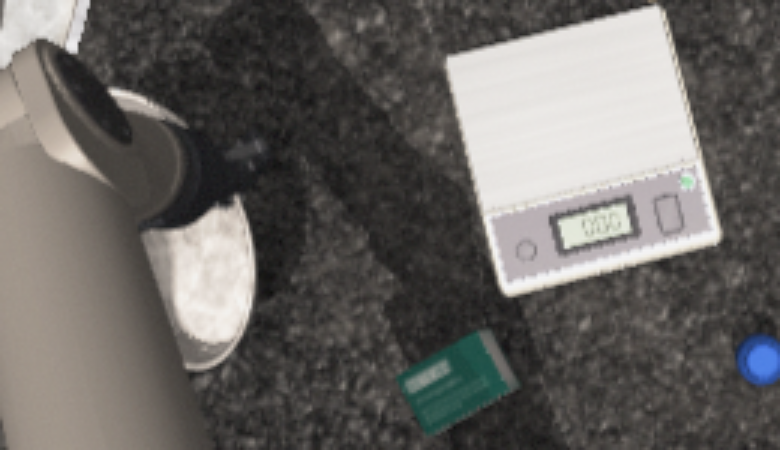

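The dish hangs level in the gripper, at crop (200,230). The scale's pan corners are at crop (447,58), (662,5), (697,162) and (489,211). The carton is at (460,380), clear of the path.

>>> send_rows(
  targets="255 7.5 -22 -0.7 0 -0.002 0.151; 255 4 -23 -0.7 0 0 0.152; 255 0.5 -23.5 -0.7 -0.001 0 0.151; 255 -3 -23 -0.7 0 0 0.152; 255 -6.5 -22.5 -0.7 0 0 0.151",
)

```text
t: 5.82
tcp_pos: [0.5319, 0.1936, 0.1397]
eef_rot: [0.127, 0.992, 0.0, -0.001]
force: [0.2, 0.3, -1.3]
opening: 0.051
grasp_force: 36.3
```

>>> send_rows(
  targets="255 -9.5 -21 -0.7 0 -0.001 0.152; 255 -12.5 -19.5 -0.7 0 0 0.151; 255 -15.5 -17.5 -0.7 0 0 0.151; 255 -18 -15 -0.7 0 0 0.152; 255 -20 -12 -0.7 0.001 0 0.151",
)

```text
t: 6.45
tcp_pos: [0.5516, 0.0792, 0.1431]
eef_rot: [0.485, 0.875, -0.0, -0.0]
force: [-0.2, 0.2, -0.5]
opening: 0.049
grasp_force: 36.3
```

>>> send_rows(
  targets="255 -21.5 -9 -0.7 0 0 0.152; 255 -22.5 -5.5 -0.7 0 0 0.151; 255 0 0 0 0 0 0; 255 0 0 0 0 0 0",
)

```text
t: 6.95
tcp_pos: [0.5598, 0.0357, 0.1451]
eef_rot: [0.608, 0.794, 0.001, -0.0]
force: [-0.2, -0.1, -0.8]
opening: 0.05
grasp_force: 36.3
```

Run:
```python
from h import *
for c in("scene","top"):
    p=shot(c,c+"4"); find(p,["dish_wall","dish"],1)
C=[ray(p,80+u/3,180+v/3,.05)[:2] for u,v in((447,58),(662,5),(697,162),(489,211))]; C=np.array(C); print(C.round(3),C.mean(0))
for i in range(4):
    d=C[(i+1)%4]-C[i]; print(np.hypot(*d), np.degrees(np.arctan2(d[1],d[0])))
plan([((.559,.034,.145),14.9,1,255)])
t=cv2.imread("pics/top4.png")[160:300,190:360]; s=cv2.imread("pics/scene4.png")[120:290,180:380]
f=lambda q:cv2.resize(q,(390,420))
cv2.imwrite("pics/c4.png",np.hstack([f(t),f(s)]))
```

```text
dish_wall 0.87 [0.563 0.038 0.169] [287. 187.]
dish 0.61 [0.6   0.049 0.13 ] [294. 196.]
dish_wall 0.93 [0.56  0.038 0.174] [269. 224.]
[[ 0.641  0.156]
 [ 0.691 -0.033]
 [ 0.551 -0.066]
 [ 0.506  0.115]] [0.59704328 0.04288718]
0.19574884307038715 -75.05030187067365
0.14404622324269964 -166.9246260082382
0.18690284050648368 104.00466906837727
0.14094794882955472 16.641022372326788
now [0.5604 0.0351 0.1459] yaw 15.0 tilt z [ 0.002  0.001 -1.   ] F [-0.59  0.03 -1.23] open 0.051 gf 36.29927337169647 t 7.25
255 -0.7 -1.6 0.9 0.002 -0.001 0.002
--
```

View pics/c4.png

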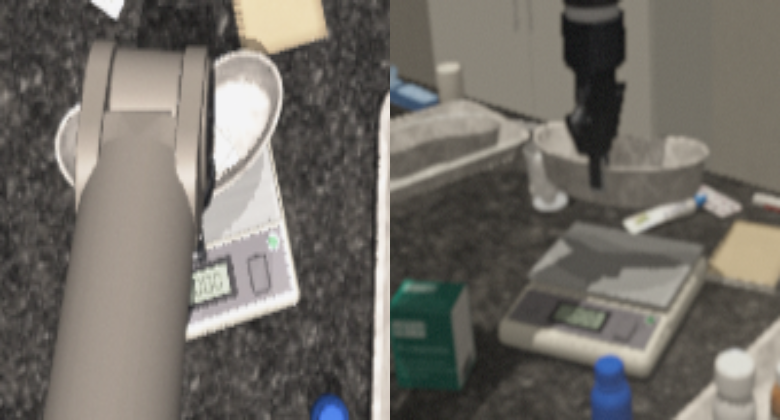

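Dish is over the pan, aligned with it (left crop, rim between (70,150) and (265,80)). Lowering.

>>> send_rows(
  targets="255 -2 -1.5 20 0.002 -0.001 0.002; 255 0 0 20 0 0 0; 255 0 0 17 0 0 0; 255 0 0 10 0 0 0; 255 0 0 3 0 0 0",
)

```text
t: 7.88
tcp_pos: [0.5594, 0.0321, 0.0754]
eef_rot: [0.61, 0.792, -0.0, -0.0]
force: [-0.9, 0.4, -1.2]
opening: 0.054
grasp_force: 36.3
```

>>> send_rows(
  targets="255 0 0 1 0 0 0; 255 0 0 1 0 0 0; 255 0 0 1 0 0 0; 255 0 0 1 0 0 0",
)

```text
t: 8.38
tcp_pos: [0.5598, 0.032, 0.0721]
eef_rot: [0.61, 0.792, 0.0, 0.0]
force: [-0.5, -0.8, -0.8]
opening: 0.052
grasp_force: 36.3
```

>>> send_rows(
  targets="255 0 0 0.7 0 0 0; 255 0 0 0.7 0 0 0; 255 0 0 0.6 0 0 0",
)

```text
t: 8.75
tcp_pos: [0.5596, 0.032, 0.0699]
eef_rot: [0.61, 0.792, -0.0, 0.0]
force: [-0.1, -0.1, -0.8]
opening: 0.049
grasp_force: 36.3
```

Run:
```python
from h import *
print(np.mean([state()["force"] for _ in range(5)],0), state()["tcp_pos"])
```

```text
[-0.1378159  -0.08752655 -0.77176882] [0.55961136 0.0320131  0.0699119 ]
```

>>> send_rows(
  targets="255 0 0 0.6 0 0 0; 255 0 0 0 0 0 0",
)

```text
t: 9.0
tcp_pos: [0.5595, 0.032, 0.0693]
eef_rot: [0.61, 0.792, -0.0, 0.0]
force: [-0.7, 0.0, -1.0]
opening: 0.047
grasp_force: 36.3
```

>>> send_rows(
  targets="255 0 0 0.6 0 0 0; 255 0 0 0 0 0 0",
)

```text
t: 9.25
tcp_pos: [0.5596, 0.032, 0.0687]
eef_rot: [0.61, 0.792, -0.0, 0.0]
force: [0.4, -0.6, -1.9]
opening: 0.049
grasp_force: 36.3
```

>>> send_rows(
  targets="255 0 0 0.5 0 0 0; 255 0 0 0 0 0 0",
)

```text
t: 9.5
tcp_pos: [0.5596, 0.032, 0.0682]
eef_rot: [0.61, 0.792, -0.0, 0.0]
force: [-0.8, 0.2, -1.8]
opening: 0.05
grasp_force: 36.3
```

>>> send_rows(
  targets="255 0 0 0.7 0 0 0; 255 0 0 0 0 0 0",
)

```text
t: 9.75
tcp_pos: [0.5596, 0.032, 0.0677]
eef_rot: [0.61, 0.792, -0.0, 0.0]
force: [-0.9, -0.3, 0.3]
opening: 0.05
grasp_force: 36.6
```

>>> send_rows(
  targets="255 0 0 0.7 0 0 0; 255 0 0 0 0 0 0",
)

```text
t: 10.0
tcp_pos: [0.5596, 0.0321, 0.0671]
eef_rot: [0.61, 0.792, -0.0, 0.0]
force: [-0.3, 0.8, 3.1]
opening: 0.051
grasp_force: 36.9
```

Run:
```python
from h import *
p=shot("scene","s5"); find(p,["dish","pan_top"],1)
s=cv2.imread("pics/s5.png")[170:280,220:380]
cv2.imwrite("pics/c5.png",cv2.resize(s,None,fx=4.5,fy=4.5,interpolation=cv2.INTER_CUBIC))
```

```text
dish 0.9 [0.6   0.044 0.05 ] [297. 225.]
pan_top 0.59 [0.6   0.048 0.052] [296. 224.]
```

View pics/c5.png

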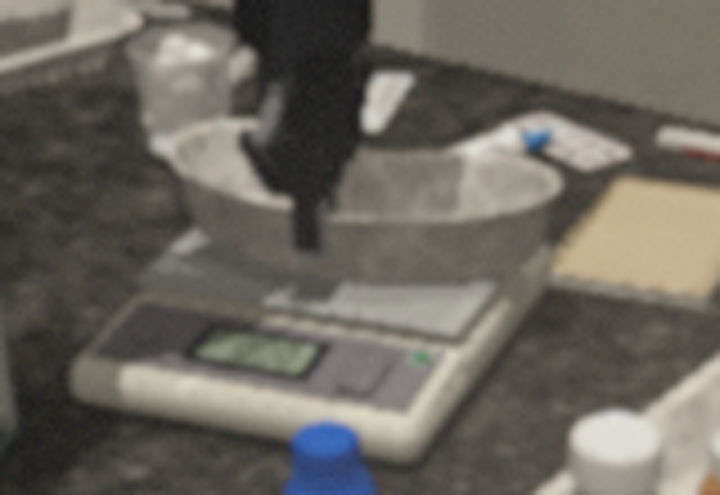

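The dish rests on the pan (contact force ~3–4 N). Release and go up.

>>> send_rows(
  targets="255 0 0 -0.4 0 0 0; 225 0 0 0 0 0 0; 190 0 0 0 0 0 0; 150 0 0 0 0 0 0; 130 0 0 0 0 0 0",
)

```text
t: 10.78
tcp_pos: [0.5596, 0.032, 0.0672]
eef_rot: [0.61, 0.792, -0.0, 0.0]
force: [-0.2, -0.0, 0.6]
opening: 0.489
grasp_force: 0.0
```

>>> send_rows(
  targets="130 0 0 0 0 0 0; 130 0 0 -10 0 0 0; 130 0 0 -25 0 0 0; 130 0 0 -30 0 0 0; 130 0 0 -20 0 0 0",
)

```text
t: 11.4
tcp_pos: [0.5604, 0.0319, 0.1544]
eef_rot: [0.61, 0.792, 0.001, 0.001]
force: [0.9, -0.1, -0.4]
opening: 0.489
grasp_force: 0.0
```

Run:
```python
from h import *
p=shot("scene"); find(p,["dish","dish_wall","tare_top"],1)
a=np.radians(14.7);c,s=np.cos(a),np.sin(a)
print("tare from pan",.5995-.111*c+.060*s,.0445-.111*s-.060*c)
plan([((.508,-.040,.12),14.9,4,255),((.508,-.040,.06),14.9,3,255)])
```

```text
dish 0.72 [0.602 0.042 0.049] [298. 225.]
dish_wall 0.78 [0.563 0.034 0.095] [290. 215.]
tare_top 0.69 [0.565 0.033 0.092] [291. 216.]
tare from pan 0.507358756116966 -0.041703197015466036
now [0.5596 0.0321 0.1525] yaw 14.8 tilt z [ 0.001 -0.    -1.   ] F [ 0.43 -0.56  0.45] open 0.495 gf 0.0 t 11.6
255 -14.1 -17.1 8.1 0.001 0 -0; 255 -14.2 -17.1 8.1 -0 0 -0.001; 255 -14.1 -17 8.2 -0 0 -0; 255 -14.1 -17.1 8.1 -0 0 -0.001
--
255 -0 -0 20 -0 0 0; 255 -0 -0 20 -0 0 0; 255 -0 -0 20 -0 0 0
--
```

>>> send_rows(
  targets="255 -14.5 -17 5 0 0 0; 255 -14.5 -17 5 0 0 0; 255 -14.5 -17 10 0 0 0; 255 -14.5 -17.5 10 0 0 0; 255 0 0 15 0 0 0",
)

```text
t: 12.22
tcp_pos: [0.5065, -0.0441, 0.1064]
eef_rot: [0.612, 0.791, -0.0, 0.0]
force: [0.1, 0.5, -0.7]
opening: 0.001
grasp_force: 0.0
```

>>> send_rows(
  targets="255 0 0 20 0 0 0; 255 0 0 20 0 0 0; 255 0 0 15 0 0 0; 255 0 0 4 0 0 0; 255 0 0 0 0 0 0",
)

```text
t: 12.85
tcp_pos: [0.5083, -0.0415, 0.0481]
eef_rot: [0.61, 0.792, -0.0, 0.0]
force: [-0.1, -0.1, 0.1]
opening: -0.004
grasp_force: 0.0
```

Run:
```python
from h import *
plan([((.5075,-.041,.044),14.8,1,255)])
p=shot("scene"); t=shot("top"); s=p["pixels"][170:290,220:380,::-1]; q=t["pixels"][180:290,210:350,::-1]
f=lambda q:cv2.resize(q,(390,420),interpolation=cv2.INTER_CUBIC)
cv2.imwrite("pics/c6.png",np.hstack([f(s),f(q)]))
find(p,["amber_large","amber_small"],4)
```

```text
now [ 0.5083 -0.0415  0.0481] yaw 14.8 tilt z [ 0.    -0.001 -1.   ] F [-0.1  -0.07  0.1 ] open -0.004 gf 0.0 t 12.85
255 0.7 -0.7 4.1 0 0.001 -0
--
amber_large 0.89 [ 0.378 -0.119  0.044] [291. 286.]
amber_large 0.84 [ 0.51  -0.359  0.047] [427. 292.]
amber_large 0.81 [ 0.742 -0.274  0.048] [434. 236.]
amber_large 0.6 [ 0.646 -0.476  0.044] [508. 281.]
amber_small 0.96 [ 0.499 -0.27   0.042] [385. 283.]
amber_small 0.38 [0.598 0.044 0.05 ] [297. 225.]
```

View pics/c6.png

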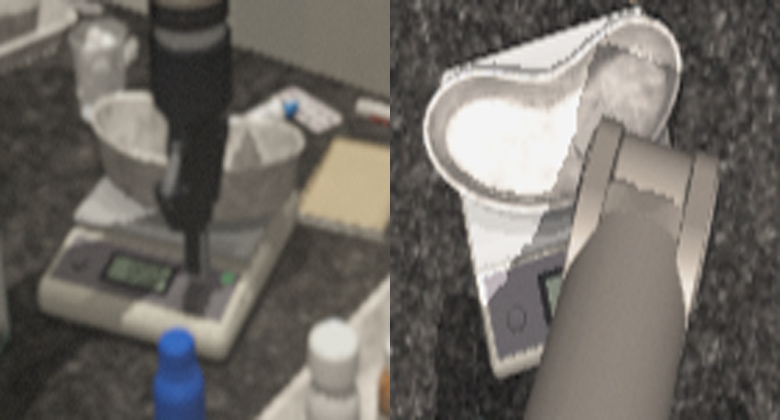

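The closed fingertips stand just above the grey tare key (left crop (195,280)), and the dish lies along the pan (right crop (555,120)). Press.

>>> send_rows(
  targets="255 0.5 -0.5 3 0 0 0; 255 0 0 1.5 0 0 0; 255 0 0 1.5 0 0 0; 255 0 0 1.5 0 0 0; 255 0 0 0 0 0 0",
)

```text
t: 13.68
tcp_pos: [0.5075, -0.0413, 0.0407]
eef_rot: [0.61, 0.792, -0.0, 0.0]
force: [0.6, -0.8, -0.5]
opening: 0.001
grasp_force: 0.0
```

>>> send_rows(
  targets="255 0 0 1 0 0 0; 255 0 0 0 0 0 0",
)

```text
t: 13.92
tcp_pos: [0.5077, -0.0412, 0.0399]
eef_rot: [0.61, 0.792, -0.0, 0.0]
force: [-0.5, 1.1, 2.1]
opening: -0.006
grasp_force: 1.0
```

>>> send_rows(
  targets="255 0 0 1 0 0 0; 255 0 0 1 0 0 0; 255 0 0 1 0 0 0; 255 0 0 0.7 0 0 0; 255 0 0 0 0 0 0",
)

```text
t: 14.55
tcp_pos: [0.508, -0.0411, 0.0364]
eef_rot: [0.61, 0.792, 0.0, 0.0]
force: [1.3, 0.5, 5.8]
opening: -0.002
grasp_force: 2.7
```

>>> send_rows(
  targets="255 0 0 0.5 0 0 0; 255 0 0 0 0 0 0",
)

```text
t: 14.8
tcp_pos: [0.5081, -0.0411, 0.0362]
eef_rot: [0.61, 0.792, 0.0, 0.0]
force: [-0.7, 1.7, 9.5]
opening: -0.004
grasp_force: 4.5
```

Key fully down (9.5 N with no further travel). Release it and head for the small bottle.

>>> send_rows(
  targets="255 0 0 -4 0 0 0; 255 0 0 -20 0 0 0; 255 0 0 -35 0 0 0; 255 0 0 -45 0 0 0; 255 0 0 -40 0 0 0",
)

```text
t: 15.42
tcp_pos: [0.507, -0.0413, 0.1804]
eef_rot: [0.61, 0.792, -0.001, 0.0]
force: [0.5, -0.4, 0.2]
opening: 0.001
grasp_force: 0.0
```

Run:
```python
from h import *
plan([((.499,-.269,.19),-75.2,10,75),((.499,-.269,.10),-75.2,3,75)])
```

```text
now [ 0.507  -0.0413  0.1804] yaw 14.8 tilt z [-0.001 -0.001 -1.   ] F [ 0.53 -0.39  0.15] open 0.001 gf 0.0 t 15.425
75 -21.8 -6.6 -0.9 -0.001 0.001 0.157; 75 -22.6 -3.1 -1 0 -0 0.157; 75 -22.8 0.5 -1 0 -0 0.157; 75 -22.4 4 -0.9 0 -0 0.157; 75 -21.5 7.5 -1 0 -0 0.157
75 -20.1 10.8 -1 -0 -0 0.157; 75 -18.1 13.8 -0.9 -0 -0 0.157; 75 -15.8 16.4 -1 -0 -0 0.157; 75 -13 18.7 -0.9 -0 -0 0.157; 75 -10 20.5 -1 -0 -0 0.157
--
75 0 0 30 -0 -0 0; 75 0 0 30 -0 -0 0; 75 0 0 30 -0 -0 0
--
```

>>> send_rows(
  targets="75 -22 -6.5 -1 -0.001 0.001 0.157; 75 -22.5 -3 -1 0 0 0.157; 75 -23 0.5 -1 0 0 0.157; 75 -22.5 4 -1 0 0 0.157; 75 -21.5 7.5 -1 0 0 0.157",
)

```text
t: 16.05
tcp_pos: [0.503, -0.156, 0.1839]
eef_rot: [0.868, 0.496, 0.0, -0.0]
force: [0.3, -0.5, -0.5]
opening: 0.708
grasp_force: 0.0
```

>>> send_rows(
  targets="75 -20 11 -1 0 0 0.157; 75 -18 14 -1 0 0 0.157; 75 -16 16.5 -1 0 0 0.157; 75 -13 18.5 -1 0 0 0.157; 75 -10 20.5 -1 0 0 0.157",
)

```text
t: 16.68
tcp_pos: [0.4994, -0.2697, 0.1888]
eef_rot: [0.992, 0.127, -0.0, -0.001]
force: [0.9, 0.3, 0.0]
opening: 0.707
grasp_force: 0.0
```

>>> send_rows(
  targets="75 0 0 15 0 0 0; 75 0 0 20 0 0 0; 75 0 0 10 0 0 0; 75 0 0 0 0 0 0",
)

```text
t: 17.18
tcp_pos: [0.4994, -0.268, 0.143]
eef_rot: [0.992, 0.13, -0.001, -0.001]
force: [-0.0, -0.4, 0.7]
opening: 0.703
grasp_force: 0.0
```

Run:
```python
from h import *
p=shot("scene"); t=shot("top"); s=p["pixels"][190:350,310:490,::-1]; q=t["pixels"][170:330,340:460,::-1]
cv2.imwrite("pics/c7.png",np.hstack([cv2.resize(s,(450,400)),cv2.resize(q,(300,400))]))
find(p,["amber_small"],1);find(t,["dish"],1)
plan([((.499,-.269,.017),-75.2,5,75)])
```

```text
amber_small 0.94 [ 0.498 -0.27   0.039] [384. 284.]
dish 0.95 [0.599 0.039 0.047] [273. 216.]
now [ 0.5005 -0.2694  0.145 ] yaw -75.1 tilt z [ 0.002  0.    -1.   ] F [-0.22  0.12  0.17] open 0.706 gf 0.0 t 17.375
75 -0.3 -0.2 25.6 0 -0.002 0; 75 -0.3 -0.1 25.6 0 -0 0; 75 -0.3 -0.2 25.6 0 -0 0.001; 75 -0.2 -0.1 25.6 0 -0 -0; 75 -0.3 -0.2 25.6 0 -0 0
--
```

View pics/c7.png

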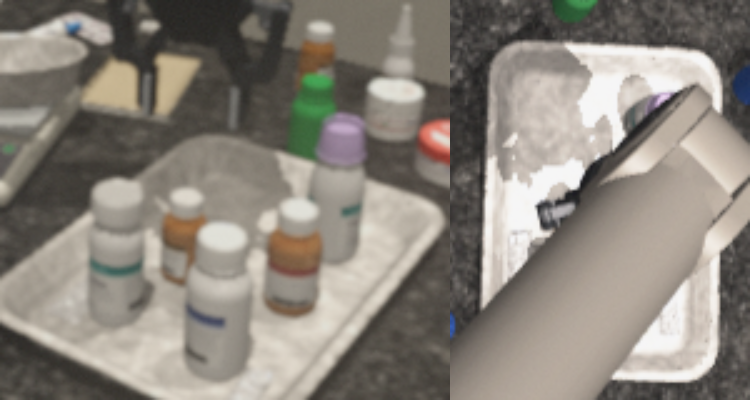

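The open fingers hang above the small brown bottle (left crop (185,235)), clear of the tall whites. Descend and grip.

>>> send_rows(
  targets="75 -0.5 -0.5 26 0 -0.002 0; 75 -0.5 0 26 0 0 0; 75 -0.5 -0.5 26 0 0 0; 75 0 0 26 0 0 0; 75 0 0 23 0 0 0",
  grip_force=25,
)

```text
t: 18.0
tcp_pos: [0.4989, -0.2688, 0.0171]
eef_rot: [0.992, 0.129, 0.0, 0.0]
force: [0.7, 0.3, -0.3]
opening: 0.704
grasp_force: 0.0
```

>>> send_rows(
  targets="100 0 0 0 0 0 0; 120 0 0 0 0 0 0; 150 0 0 0 0 0 0; 255 0 0 0 0 0 0; 255 0 0 0 0 0 0",
)

```text
t: 18.62
tcp_pos: [0.4992, -0.2692, 0.0189]
eef_rot: [0.992, 0.129, 0.001, 0.0]
force: [-0.6, 0.7, 7.1]
opening: 0.433
grasp_force: 25.4
```

Run:
```python
from h import *
a=np.radians(14.8);c,s=np.cos(a),np.sin(a)
D=np.array([.600,.043])
for nm,px_,py in(("left",0.0,.042),("right",0.0,-.042)): print(nm,D+[px_*c-py*s,px_*s+py*c])
L=D+[-.042*s,.042*c]
s_=state()["tcp_pos"]
plan([((s_[0],s_[1],.19),-75.2,5,255),((*L,.19),-75.2,10,255),((*L,.09),-75.2,5,255)])
```

```text
left [0.58927128 0.08360658]
right [0.61072872 0.00239342]
now [ 0.4992 -0.2692  0.0189] yaw -75.2 tilt z [ 0.001 -0.    -1.   ] F [-0.65  0.73  7.14] open 0.433 gf 25.41406064730836 t 18.625
255 0 0 -34.2 0.001 -0.001 0; 255 0.1 0 -34.3 -0 -0 0; 255 -0 -0 -34.2 -0 -0 0; 255 -0 -0 -34.2 -0 -0 0; 255 -0 -0 -34.2 -0 -0 0.001
--
255 17.7 -31.8 0 -0 -0 -0; 255 17.7 -31.8 0 -0 -0 -0; 255 17.7 -31.9 0 -0 -0 -0; 255 17.7 -31.8 0.1 -0 -0 -0; 255 17.7 -31.8 -0 -0 -0 -0
255 17.7 -31.8 -0 -0 -0 -0; 255 17.7 -31.8 -0 -0 -0 -0; 255 17.7 -31.9 0 -0 -0 -0; 255 17.7 -31.8 0 -0 -0 -0; 255 17.7 -31.8 0 -0 -0 -0
--
255 0 0 20 -0 -0 -0; 255 0 0 20 -0 -0 -0; 255 0 0 20 -0 -0 -0; 255 0 0 20 -0 -0 -0; 255 0 0 20 -0 -0 -0
--
```

>>> send_rows(
  targets="255 0 0 -10 0 0 0; 255 0 0 -35 0 0 0; 255 0 0 -45 0 0 0; 255 0 0 -45 0 0 0; 255 0 0 -35 0 0 0",
)

```text
t: 19.25
tcp_pos: [0.4985, -0.269, 0.1897]
eef_rot: [0.992, 0.129, 0.0, 0.0]
force: [0.8, -0.2, -1.4]
opening: 0.428
grasp_force: 25.4
```

>>> send_rows(
  targets="255 10 -18 0 0 0 0; 255 17.5 -32 0 0 0 0; 255 18 -32 0 0 0 0; 255 18 -32 0 0 0 0; 255 17.5 -32 0 0 0 0",
)

```text
t: 19.88
tcp_pos: [0.5393, -0.1057, 0.1878]
eef_rot: [0.992, 0.129, -0.0, -0.0]
force: [0.9, 0.3, -1.7]
opening: 0.429
grasp_force: 25.4
```

>>> send_rows(
  targets="255 17.5 -32 0 0 0 0; 255 17.5 -32 0 0 0 0; 255 17.5 -32 0 0 0 0; 255 17.5 -32 0 0 0 0; 255 16 -28 0 0 0 0",
)

```text
t: 20.5
tcp_pos: [0.5825, 0.0675, 0.1877]
eef_rot: [0.992, 0.129, -0.0, -0.0]
force: [-0.2, -0.4, -0.6]
opening: 0.43
grasp_force: 25.4
```

>>> send_rows(
  targets="255 10 -16 0 0 0 0; 255 0 0 0 0 0 0; 255 0 0 0 0 0 0",
)

```text
t: 20.88
tcp_pos: [0.5878, 0.0818, 0.1876]
eef_rot: [0.992, 0.128, -0.001, 0.0]
force: [0.0, -1.1, -1.6]
opening: 0.43
grasp_force: 25.4
```

Run:
```python
from h import *
p=shot("scene","s8"); t=shot("top","t8"); find(p,["amber_small","dish","dish_wall"],1); find(t,["amber_small","dish"],1)
plan([((.589,.0836,.09),-75.2,5,255)])
```

```text
amber_small 0.64 [ 0.513 -0.355  0.   ] [424. 310.]
dish 0.84 [0.601 0.045 0.05 ] [297. 225.]
dish_wall 0.86 [0.562 0.03  0.094] [291. 216.]
amber_small 0.56 [0.587 0.084 0.211] [248. 209.]
dish 0.82 [0.6   0.043 0.048] [271. 215.]
now [0.588  0.0834 0.1875] yaw -75.2 tilt z [-0.001  0.    -1.   ] F [ 0.61 -0.87 -1.8 ] open 0.429 gf 25.4190113014738 t 21.225
255 0.2 0 19.5 -0 0.001 -0; 255 0.2 0 19.5 -0 -0 -0; 255 0.2 0.1 19.5 -0 -0 -0; 255 0.2 -0 19.5 -0 -0 -0; 255 0.2 0 19.5 -0 -0 -0
--
```

>>> send_rows(
  targets="255 1 0 28 0 0.001 0; 255 0 0 35 0 0 0; 255 0 0 30 0 0 0; 255 0 0 15 0 0 0; 255 0 0 4 0 0 0",
)

```text
t: 21.85
tcp_pos: [0.5889, 0.0841, 0.0749]
eef_rot: [0.992, 0.129, -0.0, -0.0]
force: [-0.7, -0.2, -1.4]
opening: 0.433
grasp_force: 25.4
```

>>> send_rows(
  targets="255 0 0 1 0 0 0; 255 0 0 1 0 0 0; 255 0 0 1 0 0 0; 255 0 0 0 0 0 0",
)

```text
t: 22.35
tcp_pos: [0.5892, 0.0844, 0.0727]
eef_rot: [0.992, 0.129, 0.0, -0.0]
force: [0.1, 0.3, -0.8]
opening: 0.43
grasp_force: 25.4
```

>>> send_rows(
  targets="255 0 0 1 0 0 0; 255 0 0 1 0 0 0; 255 0 0 1 0 0 0; 255 0 0 0 0 0 0",
)

```text
t: 22.85
tcp_pos: [0.5889, 0.0843, 0.0693]
eef_rot: [0.992, 0.129, -0.0, -0.0]
force: [-0.3, -0.6, -1.8]
opening: 0.427
grasp_force: 25.4
```

>>> send_rows(
  targets="255 0 0 0.7 0 0 0; 255 0 0 0 0 0 0",
)

```text
t: 23.1
tcp_pos: [0.5891, 0.0843, 0.0687]
eef_rot: [0.992, 0.129, 0.0, -0.0]
force: [-0.4, 1.2, -1.3]
opening: 0.429
grasp_force: 25.5
```

>>> send_rows(
  targets="255 0 0 0.6 0 0 0; 255 0 0 0 0 0 0",
)

```text
t: 23.35
tcp_pos: [0.5891, 0.0843, 0.0683]
eef_rot: [0.992, 0.129, 0.0, -0.0]
force: [-0.2, 0.0, 1.1]
opening: 0.429
grasp_force: 25.6
```

>>> send_rows(
  targets="255 0 0 0.5 0 0 0; 255 0 0 0 0 0 0",
)

```text
t: 23.6
tcp_pos: [0.5891, 0.0843, 0.0679]
eef_rot: [0.992, 0.129, 0.0, -0.0]
force: [-0.7, 0.0, 2.3]
opening: 0.43
grasp_force: 25.7
```

Contact made; release gently and rise.

>>> send_rows(
  targets="140 0 0 0 0 0 0; 125 0 0 0 0 0 0; 105 0 0 0 0 0 0; 97 0 0 0 0 0 0; 97 0 0 0 0 0 0",
)

```text
t: 24.22
tcp_pos: [0.589, 0.0843, 0.0676]
eef_rot: [0.992, 0.129, 0.0, -0.0]
force: [0.5, 0.1, -0.1]
opening: 0.618
grasp_force: 0.0
```

>>> send_rows(
  targets="97 0 0 -10 0 0 0; 97 0 0 -30 0 0 0; 97 0 0 -40 0 0 0; 97 0 0 -40 0 0 0; 97 0 0 -10 0 0 0",
)

```text
t: 24.85
tcp_pos: [0.5908, 0.0839, 0.201]
eef_rot: [0.992, 0.129, 0.003, -0.001]
force: [-0.4, -0.1, 0.4]
opening: 0.618
grasp_force: 0.0
```

Run:
```python
from h import *
p=shot("scene"); find(p,["amber_small","amber_large","dish"],4)
plan([((.5095,-.357,.19),-75.2,12,60),((.5095,-.357,.10),-75.2,3,60)])
```

```text
amber_small 0.28 [0.361 0.145 0.043] [200. 254.]
amber_large 0.8 [ 0.649 -0.474  0.05 ] [508. 278.]
amber_large 0.79 [ 0.743 -0.277  0.046] [436. 237.]
amber_large 0.77 [ 0.383 -0.12   0.049] [293. 283.]
amber_large 0.68 [ 0.509 -0.355  0.05 ] [425. 291.]
dish 0.96 [0.601 0.047 0.054] [296. 223.]
now [0.5882 0.0844 0.1966] yaw -75.2 tilt z [-0.002  0.    -1.   ] F [-0.12  0.19  0.5 ] open 0.624 gf 0.0 t 25.05
60 -15.8 33.9 0.5 -0.001 0.002 0; 60 -15.7 33.9 0.6 0 -0 0; 60 -15.8 33.8 0.6 0 -0 0; 60 -15.7 33.9 0.5 0 -0 0; 60 -15.8 33.9 0.6 0 -0 0
60 -15.8 33.9 0.5 0 -0 0; 60 -15.7 33.9 0.6 0 -0 0; 60 -15.8 33.8 0.5 0 -0 0; 60 -15.8 33.9 0.6 0 -0 0.001; 60 -15.7 33.9 0.5 0 -0 -0
60 -15.7 33.9 0.6 0 -0 -0; 60 -15.7 33.9 0.5 0 -0 -0
--
60 -0 -0 30 0 -0 -0; 60 -0.1 -0 30 0 -0 -0; 60 0 -0 30 0 -0 -0
--
```

>>> send_rows(
  targets="60 -16 34 0.5 -0.001 0.002 0; 60 -15.5 34 0.5 0 0 0; 60 -16 34 0.5 0 0 0; 60 -15.5 34 0.5 0 0 0; 60 -16 34 0.5 0 0 0",
)

```text
t: 25.68
tcp_pos: [0.5548, -0.101, 0.1933]
eef_rot: [0.992, 0.129, -0.0, -0.0]
force: [-0.2, -0.3, -0.7]
opening: 0.765
grasp_force: 0.0
```

>>> send_rows(
  targets="60 -16 34 0.5 0 0 0; 60 -15.5 34 0.5 0 0 0; 60 -16 34 0.5 0 0 0; 60 -15.5 34 0.5 0 0 0; 60 -16 34 0.5 0 0 0",
)

```text
t: 26.3
tcp_pos: [0.5222, -0.2853, 0.1906]
eef_rot: [0.992, 0.129, -0.0, -0.001]
force: [0.5, 0.6, 0.3]
opening: 0.766
grasp_force: 0.0
```

>>> send_rows(
  targets="60 -15.5 34 0.5 0 0 0; 60 -15.5 33.5 0.5 0 0 0; 60 0 0 20 0 0 0; 60 0 0 20 0 0 0; 60 0 0 0 0 0 0",
)

```text
t: 26.92
tcp_pos: [0.51, -0.355, 0.1481]
eef_rot: [0.992, 0.13, -0.001, -0.002]
force: [0.2, 0.4, -0.4]
opening: 0.762
grasp_force: 0.0
```

Run:
```python
from h import *
for c in ("scene","top"):
    p=shot(c); find(p,["amber_small","amber_large"],4)
plan([((.5095,-.357,.026),-75.2,5,60)])
```

```text
amber_small 0.51 [0.588 0.083 0.089] [282. 209.]
amber_small 0.15 [ 0.508 -0.04   0.043] [300. 250.]
amber_large 0.82 [ 0.512 -0.356  0.048] [426. 291.]
amber_large 0.8 [ 0.378 -0.125  0.047] [293. 286.]
amber_large 0.76 [ 0.741 -0.275  0.048] [435. 237.]
amber_large 0.7 [ 0.651 -0.475  0.046] [509. 279.]
amber_small 0.59 [0.59  0.086 0.09 ] [253. 216.]
amber_large 0.63 [ 0.738 -0.283  0.044] [393. 167.]
amber_large 0.62 [ 0.644 -0.479  0.045] [466. 202.]
amber_large 0.57 [ 0.38  -0.124  0.047] [334. 299.]
amber_large 0.54 [ 0.512 -0.357  0.046] [422. 250.]
now [ 0.5113 -0.358   0.1522] yaw -75.1 tilt z [ 0.003 -0.001 -1.   ] F [ 0.45 -1.05 -0.24] open 0.769 gf 0.0 t 27.225
60 -0.4 -0.3 25.2 0.001 -0.003 0; 60 -0.3 -0.3 25.3 0 -0 0.001; 60 -0.3 -0.3 25.2 0 -0 -0; 60 -0.3 -0.3 25.3 0 -0 0; 60 -0.3 -0.3 25.2 0 -0 0
--
```

Small bottle stands in the dish (its centre at z≈0.09). Down on the large one.

>>> send_rows(
  targets="60 0 0 25 0.001 -0.003 0; 60 0 0 25.5 0 0 0; 60 0 -0.5 25.5 0 0 0; 60 0 -0.5 25.5 0 0 0; 60 0 0 24.5 0 0 0",
)

```text
t: 27.85
tcp_pos: [0.5111, -0.3571, 0.0252]
eef_rot: [0.992, 0.129, 0.0, 0.0]
force: [0.3, 0.4, -0.8]
opening: 0.771
grasp_force: 0.0
```

>>> send_rows(
  targets="80 0 0 0 0 0 0; 100 0 0 0 0 0 0; 130 0 0 0 0 0 0; 255 0 0 0 0 0 0; 255 0 0 0 0 0 0",
)

```text
t: 28.48
tcp_pos: [0.5115, -0.3582, 0.0271]
eef_rot: [0.992, 0.129, 0.001, 0.001]
force: [0.2, -0.5, 6.2]
opening: 0.491
grasp_force: 25.3
```

>>> send_rows(
  targets="255 0 0 -10 0 0 0; 255 0 0 -35 0 0 0; 255 0 0 -45 0 0 0; 255 0 0 -45 0 0 0; 255 0 0 -38 0 0 0",
)

```text
t: 29.1
tcp_pos: [0.5104, -0.3569, 0.2003]
eef_rot: [0.992, 0.129, -0.0, -0.0]
force: [0.3, -1.3, -0.8]
opening: 0.485
grasp_force: 25.8
```

Run:
```python
from h import *
plan([((.611,.002,.20),-75.2,12,255)])
```

```text
now [ 0.5104 -0.3569  0.2003] yaw -75.2 tilt z [-0.001  0.    -1.   ] F [ 0.29 -1.28 -0.79] open 0.485 gf 25.758218904957175 t 29.1
255 15.8 -26.8 0 -0.001 0 0; 255 15.7 -26.7 0 0 0 0; 255 15.8 -26.8 0.1 0 0 0; 255 15.7 -26.8 -0 0 0 0; 255 15.8 -26.7 -0 0 0 0
255 15.8 -26.8 -0 0 0 0; 255 15.7 -26.7 -0 0 0 0; 255 15.8 -26.8 0 0 0 0; 255 15.7 -26.8 0 0 0 0; 255 15.8 -26.7 0 0 0 0
255 15.7 -26.8 0 0 0 0; 255 15.8 -26.8 0 0 0 0
--
```

>>> send_rows(
  targets="255 10 -17 0 0 0 0; 255 16 -27 0 0 0 0; 255 16 -27 0 0 0 0; 255 16 -27 0 0 0 0; 255 16 -27 0 0 0 0",
)

```text
t: 29.72
tcp_pos: [0.5498, -0.216, 0.1985]
eef_rot: [0.992, 0.129, -0.001, -0.001]
force: [-0.3, -0.9, -1.6]
opening: 0.484
grasp_force: 25.7
```

>>> send_rows(
  targets="255 16 -27 0 0 0 0; 255 16 -27 0 0 0 0; 255 16 -27 0 0 0 0; 255 16 -27 0 0 0 0; 255 16 -27 0 0 0 0",
)

```text
t: 30.35
tcp_pos: [0.5925, -0.0651, 0.1984]
eef_rot: [0.992, 0.129, -0.001, -0.0]
force: [0.3, -0.2, -0.2]
opening: 0.484
grasp_force: 25.8
```

>>> send_rows(
  targets="255 16 -27 0 0 0 0; 255 13 -22 0 0 0 0; 255 6 -12 0 0 0 0; 255 0 0 0 0 0 0; 255 0 0 0 0 0 0",
)

```text
t: 30.98
tcp_pos: [0.6106, -0.0002, 0.1986]
eef_rot: [0.992, 0.128, -0.001, 0.0]
force: [0.5, -1.5, -1.1]
opening: 0.487
grasp_force: 25.8
```

Run:
```python
from h import *
p=shot("top"); find(p,["amber_small","amber_large"],4); find(shot("scene"),["dish"],1)
plan([((.611,.002,.083),-75.2,5,255)])
```

```text
amber_large 0.74 [ 0.736 -0.279  0.047] [392. 167.]
amber_large 0.72 [ 0.378 -0.125  0.049] [334. 300.]
amber_large 0.69 [ 0.646 -0.478  0.044] [465. 201.]
amber_large 0.5 [0.609 0.004 0.217] [283. 200.]
dish 0.7 [0.602 0.046 0.053] [297. 223.]
now [6.110e-01 6.000e-04 1.985e-01] yaw -75.3 tilt z [-0.001  0.    -1.   ] F [ 1.53  0.26 -1.1 ] open 0.487 gf 25.75597097456921 t 31.225
255 0.1 -0.3 23.1 -0 0.001 -0; 255 0.1 -0.2 23.1 -0 -0 -0; 255 0 -0.3 23.1 -0 -0 -0.001; 255 0.1 -0.2 23.1 -0 -0 0; 255 0.1 -0.3 23.1 -0 -0 0
--
```

>>> send_rows(
  targets="255 0.5 -0.5 28 0 0.001 0; 255 0 -0.5 35 0 0 0; 255 0 0 32 0 0 0; 255 0 0 15 0 0 0; 255 0 0 5 0 0 0",
)

```text
t: 31.85
tcp_pos: [0.6113, 0.0025, 0.083]
eef_rot: [0.992, 0.129, -0.0, -0.0]
force: [0.1, 0.3, -0.7]
opening: 0.484
grasp_force: 25.7
```

>>> send_rows(
  targets="255 0 0 1 0 0 0; 255 0 0 1 0 0 0; 255 0 0 1 0 0 0; 255 0 0 1 0 0 0; 255 0 0 0 0 0 0",
)

```text
t: 32.48
tcp_pos: [0.6114, 0.0028, 0.0795]
eef_rot: [0.992, 0.129, 0.0, -0.0]
force: [0.1, 0.6, -0.9]
opening: 0.485
grasp_force: 25.7
```

>>> send_rows(
  targets="255 0 0 1 0 0 0; 255 0 0 1 0 0 0; 255 0 0 0 0 0 0",
)

```text
t: 32.85
tcp_pos: [0.6112, 0.0027, 0.0773]
eef_rot: [0.992, 0.129, -0.0, -0.0]
force: [0.1, 0.0, -0.9]
opening: 0.485
grasp_force: 25.7
```

>>> send_rows(
  targets="255 0 0 0.6 0 0 0; 255 0 0 0 0 0 0",
)

```text
t: 33.1
tcp_pos: [0.6113, 0.0027, 0.0768]
eef_rot: [0.992, 0.129, 0.0, -0.0]
force: [-0.5, 0.8, -0.7]
opening: 0.487
grasp_force: 25.7
```

>>> send_rows(
  targets="255 0 0 0.5 0 0 0; 255 0 0 0 0 0 0",
)

```text
t: 33.35
tcp_pos: [0.6114, 0.0027, 0.0764]
eef_rot: [0.992, 0.129, 0.0, -0.0]
force: [-0.6, -0.2, -0.8]
opening: 0.485
grasp_force: 25.8
```

>>> send_rows(
  targets="255 0 0 0.6 0 0 0; 255 0 0 0 0 0 0",
)

```text
t: 33.6
tcp_pos: [0.6114, 0.0027, 0.076]
eef_rot: [0.992, 0.129, 0.0, -0.0]
force: [-1.0, 0.7, 1.5]
opening: 0.488
grasp_force: 26.0
```

>>> send_rows(
  targets="255 0 0 0.5 0 0 0; 255 0 0 0 0 0 0",
)

```text
t: 33.85
tcp_pos: [0.6115, 0.0027, 0.0755]
eef_rot: [0.992, 0.129, 0.0, -0.0]
force: [-1.8, 0.6, 3.7]
opening: 0.485
grasp_force: 26.1
```

Contact; release, rise and look.

>>> send_rows(
  targets="126 0 0 0 0 0 0; 112 0 0 0 0 0 0; 95 0 0 0 0 0 0; 85 0 0 0 0 0 0; 85 0 0 0 0 0 0",
)

```text
t: 34.48
tcp_pos: [0.6113, 0.0027, 0.0752]
eef_rot: [0.992, 0.129, 0.0, -0.0]
force: [0.1, -0.3, 0.6]
opening: 0.669
grasp_force: 0.0
```

>>> send_rows(
  targets="85 0 0 -10 0 0 0; 85 0 0 -30 0 0 0; 85 0 0 -40 0 0 0; 85 0 0 -40 0 0 0; 85 0 0 -30 0 0 0",
)

```text
t: 35.1
tcp_pos: [0.6119, 0.0023, 0.2279]
eef_rot: [0.992, 0.129, 0.001, -0.0]
force: [-0.1, -0.4, 0.1]
opening: 0.665
grasp_force: 0.0
```

>>> send_rows(
  targets="85 -30 40 0 0 0 0; 85 -30 40 0 0 0 0; 85 -30 40 0 0 0 0; 85 -15 20 0 0 0 0; 85 0 0 0 0 0 0",
)

```text
t: 35.72
tcp_pos: [0.5446, -0.1622, 0.2262]
eef_rot: [0.992, 0.126, 0.001, -0.0]
force: [-0.0, -0.1, 0.2]
opening: 0.668
grasp_force: 0.0
```

Run:
```python
from h import *
p=shot("scene"); t=shot("top")
find(p,["amber_small","amber_large","dish","bottle_1_mid","syrup_3_mid","carton_mid"],5); find(t,["amber_small","amber_large","dish"],4)
s=p["pixels"][150:350,180:490,::-1]; q=t["pixels"][170:330,210:460,::-1]
cv2.imwrite("pics/c9.png",np.vstack([cv2.resize(s,(465,300)),cv2.resize(q,(465,298))]))
print(state()["t"])
```

```text
amber_small 0.74 [ 0.511 -0.305  0.002] [401. 302.]
amber_small 0.62 [0.586 0.085 0.09 ] [281. 209.]
amber_small 0.28 [0.612 0.003 0.098] [312. 210.]
amber_large 0.95 [0.611 0.001 0.097] [312. 210.]
amber_large 0.92 [ 0.742 -0.275  0.05 ] [435. 236.]
amber_large 0.6 [ 0.381 -0.123  0.044] [293. 286.]
amber_large 0.56 [ 0.65  -0.476  0.047] [509. 279.]
dish 0.95 [0.601 0.045 0.051] [297. 224.]
bottle_1_mid 0.76 [ 0.415 -0.345  0.056] [399. 311.]
syrup_3_mid 0.72 [ 0.6   -0.356  0.066] [445. 265.]
carton_mid 0.77 [0.361 0.143 0.041] [201. 255.]
amber_small 0.7 [0.562 0.034 0.093] [273. 227.]
amber_small 0.59 [0.589 0.088 0.092] [252. 217.]
amber_large 0.65 [ 0.642 -0.477  0.046] [465. 202.]
amber_large 0.63 [ 0.51  -0.041  0.042] [303. 250.]
amber_large 0.62 [ 0.738 -0.279  0.044] [392. 166.]
amber_large 0.49 [0.608 0.001 0.096] [286. 209.]
dish 0.95 [0.598 0.044 0.049] [271. 216.]
36.275
```

View pics/c9.png

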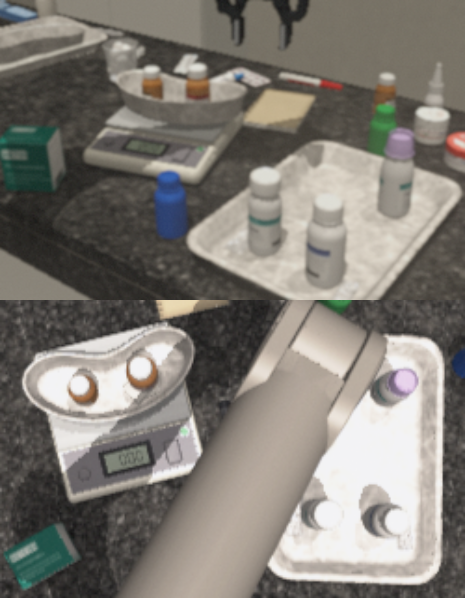

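Both brown bottles stand upright in the dish on the pan (lower crop (82,388) and (141,372)). The tall bottles and carton are unmoved, and the gripper is clear of everything.

```bash
python3 -c "
from station import *
print(hand_in())"
```

```text
the job is handed in; nothing more can be done
None
```

The job is handed in at about 36 s: the kidney dish was set along the pan, the tare key was pressed down (9.5 N, no further travel; the display didn't confirm it), and then both short bottles were stood upright in the dish; the dish, tall bottles and carton measured where they were within camera accuracy.

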